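# Tip the drained tube racks back onto their feet

## Robot

A 6-joint arm with a two-finger parallel gripper is mounted at the origin on the work surface. World frame = base frame: x ahead of the robot, y to its left, z up, the work surface at z = 0. Lengths are in mm, angles in degrees, forces in N, time in s.
With the tool pointing down it reaches from about 300 to 850 mm from the base axis. Payload 4.2 kg.
Tool frame: the origin (TCP) lies on the centre line of the jaws, within the pads' length; the fingertips stand 11 mm ahead of it and the grasp point (between the pads) lies 8 mm behind it; z points along the fingers, y is the line along which they close (so a half turn about z gives the same grasp; the last joint's range is limited). The gripper opens to 91 mm and grips with 3 to 60 N. Pads are 32 mm wide; open, the fingers measure 118 mm over their backs; the gripper's body (76 mm by 178 mm) begins 60 mm behind the grasp point.
Start: joints at [72.651, 18.312, 89.639, -0, 72.044, -1.146], TCP at [160.453, 552.175, 224.976] pointing down, gripper open.
Joint ranges: [-177.97, 177.97], [-48.28, 115.42], [12.27, 149.76], [-77.06, 257.06], [2.81, 150.46], [-146.56, 146.56]. Speed limits (degrees/s): [147.25, 147.25, 180, 180, 180, 180].

## Interface

Orientations are given as [roll, pitch, yaw] about the fixed x, y, z axes, in that order (R = Rz(yaw) Ry(pitch) Rx(roll)).
In Python, from workcell import env, grab_frame, camera_model, models gives the robot as it stands.
- The arm moves only by the shell command python3 -m crank 'ROWS' [FORCE]. ROWS is text: rows parted by semicolons, each of 7 numbers parted by spaces: the closure, from -1 (fully open) to 1 (shut), so that 0 is half open, then the shift along the tool's x, y, z in mm, then the turn, a rotation vector about the tool's x, y, z in degrees. A call has 1 to 10 rows; each row shifts and turns the commanded pose from where the row before left it, along the tool's axes as they then stand; what a row does not reach is not made up. A row lasts 1/8 s, in which the tool goes at most 62.5 mm and 10.7 degrees, less where a joint would pass 70% of its speed; a pose out of reach is approached as far as the arm can. A call is refused whole if a number of a shift passes 62.5 or a number of a turn 10.7, either way. A call with a gripper value outside its range is refused whole. The fingers move at their own pace and stop on an object; FORCE is the grip in N (left out, the last holds). Time passes only in rows, so rows that do not move let the fingers close. It gives the time, the measured TCP pose, the force, the opening and the grip force at its end, in the units of the state.
- env.state(): the state, without advancing time (a new reading comes with each control period).
- grab_frame(name): name is "scene" or "top" or "wrist"; returns the picture (420x560x3 uint8, blue, green, red); there is no depth.
- camera_model(name): a dict with "K" (3x3 intrinsics, pixels), "k1" (the pictures are not rectified: a ray, as slopes to the right and down, at radius r is drawn at 1 + k1 r^2 times it, then the intrinsics apply), "R" (3x3) and "t" (3): a world point X has camera coordinates R X + t; the wrist camera has in their place "mount" (4x4, takes a point from camera to tool coordinates, whose origin is the TCP and whose axes are the flange's). Camera axes: x right, y down, z forward; pixel columns grow to the right and rows downward; lengths in mm; the calibration is good to about 2 mm. A picture is of the moment at which its call begins: read the wrist's pose just before it. camera_model takes no time and is no camera call.
- env.job_done(): hands the job in; it is judged then, once.
Trained networks look in the newest picture that a camera, given by its name, has taken for a name from the list of things; names that differ only in an ending like _2 or _b are one class to them, and where a whole thing is asked for, a point or a joint stands for the part that bears it (a point fixed in the world has none). Each returns a list of dicts, best first, with "p" (0 to 1); they miss things now and then, are a little off and sometimes report something else, mostly with a low value. They report only what shows in the picture. A call takes as long as a camera call. They do not tell look-alikes from the thing itself.
- models.search_frame(name, camera): "point" ([x, y, z] in mm, in world coordinates, good to about 4 mm: the middle of the surface that is visible of it).
The state is a dict: "time_s": time; "qpos": joint angles; "qvel": joint speeds; "effort": joint torques, N m; "ee_pos": TCP position; "ee_rot": TCP orientation; "force": force on the tool from outside, world axes, zero at the start; "torque": the same for the moment, N m; "gripper_width": finger opening in mm; "gripper_force": force on a finger pad.
Only numpy, scipy, OpenCV 4.12 (cv2) and the standard library are available. Lean on these libraries where they do the work, as an engineer would, in place of code of your own. Each camera call takes 0.05 s, during which the arm holds its last target. There are 200 camera calls.

## Task

Two white microtube racks were left standing on their long sides to drain. With the fingertips, push each one over so that it drops onto its feet with its holes facing up, close to where it stood: do not pick the racks up or shove them along the bench, and leave everything else on the bench alone.

Things in the scene. Friction and masses are not known exactly. Their poses are not given: they have to be found in the camera images.
- rack_long_center (a point): centre of the long rack (170 mm long, 84 wide, 52 tall from feet to hole face). At the start it stands on a long side: 84 mm high, 52 thick, this point 42 mm up. -x points out of the hole face (a solid-edged plate full of holes, 26 mm from here), +x out at the feet, y along its length, z across its width (up at the start). On its feet, -x points up.
- rack_short_center (a point): centre of the short rack (110 mm long, 74 wide, 44 tall from feet to hole face). At the start it stands on a long side: 74 mm high, 44 thick, this point 37 mm up. -x points out of the hole face (a solid-edged plate full of holes, 22 mm from here), +x out at the feet, y along its length, z across its width (up at the start). On its feet, -x points up.
- vial: small amber glass bottle with a black cap, 38 mm diameter, 62 mm tall, standing between the racks; origin at the centre of its underside; a bystander, to be left alone
- syringe: clear plastic syringe lying flat on the bench, about 130 mm long and 24 mm high, between the racks; origin at the centre of its underside; a bystander, to be left alone
- beaker: open glass beaker, 72 mm diameter, 95 mm tall, far side of the bench; origin at the centre of its underside; a bystander, to be left alone
- dish: flat lidded clear dish, 94 mm diameter, 18 mm tall, far side of the bench; origin at the centre of its underside; a bystander, to be left alone
- media_bottle: clear glass bottle with a blue cap, 72 mm diameter, 140 mm tall, left side of the work area; origin at the centre of its underside; a bystander, to be left alone
- tip_box: closed pipette-tip box, white with a blue lid, about 88 x 123 mm, 80 mm tall, right side of the work area; origin at the centre of its underside; a bystander, to be left alone
- rack_long: the long white plastic rack, about 180 g, hollow: hole plate, base plate, end panels, four short feet. Origin: middle of the side it stands on at the start, 42 mm below its centre; same axes. Pushed high on the hole face it tips over its lower feet-side edge and, beyond about 32 degrees, drops onto its feet by itself.
- rack_short: the short white plastic rack, about 110 g, hollow: hole plate, base plate, end panels, four short feet. Origin: middle of the side it stands on at the start, 37 mm below its centre; same axes. Pushed high on the hole face it tips over its lower feet-side edge and, beyond about 32 degrees, drops onto its feet by itself.
There are look-alikes about, which are no part of the job. Leave any black or orange look-alike of the rack_long alone.

How it is judged (in metres and radians):
At the end, for the whole second after the job is handed in: Both racks stand on their feet flat on the bench, holes up (within about 5 degrees), at rest, each centre within 14 cm of where it was at the start (tipping alone moves it 6 to 7 cm) (angle between each of rack_long_center, rack_short_center's own x axis and vertical above 3.05 rad and height (world z) of rack_long_center below 0.032 m and height (world z) of rack_short_center below 0.028 m and distance of each of rack_long_center, rack_short_center from where it was at the start of the episode below 0.14 m and linear speed of each of rack_long, rack_short below 0.02 m/s); the robot touches nothing.
It fails at once if a rack is lifted off the bench (height (world z) of rack_long_center above 0.07 m or height (world z) of rack_short_center above 0.062 m).
It fails at once if a rack is carried or shoved more than 20 cm from where it stood (distance of any of rack_long_center, rack_short_center from where it was at the start of the episode above 0.2 m).
It fails at once if a bystander is moved by more than 20 mm or tipped by more than about 17 degrees (distance of any of vial, syringe, beaker, dish, media_bottle, tip_box from where it was at the start of the episode above 0.02 m or angle between any of vial, syringe, beaker, dish, media_bottle, tip_box's own z axis and vertical above 0.3 rad).
It also fails if it takes over 43 s, if anything falls off the work surface, if the arm or the gripper's body presses on something with over 40 N, if the wrist force passes 120 N, or if a joint passes its speed limit or range.

## Working session

There is one attempt and no reset: what is moved stays moved. The work goes in short steps, Python scripts to look and compute and a shell command to move; the robot and the scene stay as the last step left them, time stands still between calls to the robot, and variables do not carry over. Pictures are saved under pics/ and viewed, at most 10 in all, crops included, and the job is handed in when it is done.

```bash
mkdir -p pics; python3 - <<'E'
from workcell import env, grab_frame, camera_model, models
import cv2
s=env.state();print(s['time_s'],s['ee_pos'],s['ee_rot'])
for c in ['scene','top']:
    cv2.imwrite(f'pics/{c}0.png',grab_frame(c))
    for n in ['rack_long','rack_short','vial','syringe','tip_box','media_bottle','beaker','dish']:
        print(c,n,[(round(d['p'],2),[round(v) for v in d['point']]) for d in models.search_frame(n,c)])
E
```

```text
0.0 [160.28667595 551.70571256 224.12573293] [-1.79898997e+02 -1.36236905e-03  1.63798087e+02]
scene rack_long [(0.95, [397, 625, 61]), (0.67, [372, 364, 63]), (0.66, [526, 236, 62]), (0.65, [345, 157, 62])]
scene rack_short [(0.84, [571, -219, 54]), (0.2, [801, 85, 20])]
scene vial [(0.77, [624, -6, 37])]
scene syringe [(0.62, [428, -3, 25]), (0.37, [804, 80, 16])]
scene tip_box [(0.58, [670, -487, 82])]
scene media_bottle [(0.9, [642, 475, 93])]
scene beaker [(0.77, [794, -102, 58])]
scene dish [(0.78, [804, 80, 17])]
top rack_long [(0.75, [380, 626, 62]), (0.72, [358, 365, 83]), (0.65, [516, 232, 60]), (0.5, [334, 157, 86])]
top rack_short [(0.56, [556, -237, 58])]
top vial []
top syringe []
top tip_box [(0.63, [653, -498, 77])]
top media_bottle [(0.66, [610, 462, 95])]
top beaker [(0.7, [810, -107, 46])]
top dish [(0.18, [612, -9, 40])]
```

View pics/top0.png

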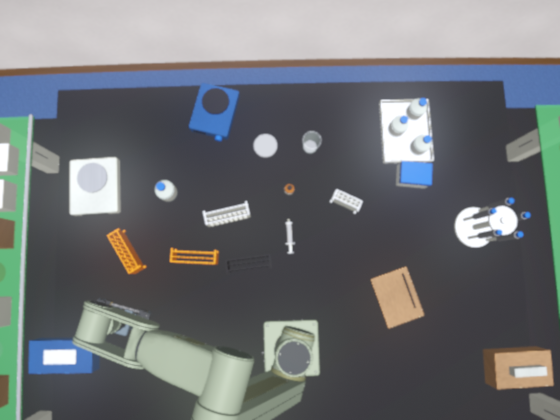

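View pics/scene0.png

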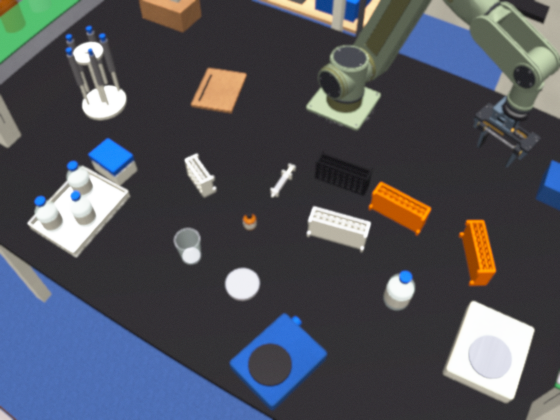

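The top view shows the white long rack at (227,214) and the white short rack at (346,201). The long rack's look-alikes are orange at (126,251) and (194,257) and black at (249,263). In the scene view, the white ones are at (338,227) and (200,175). I choose the white ones and check them in one close crop.

```bash
python3 - <<'E'
import cv2,numpy as np
t=cv2.imread('pics/top0.png');s=cv2.imread('pics/scene0.png')
def c(im,u,v,w=35,h=26): return cv2.resize(im[v-h:v+h,u-w:u+w],(400,297),interpolation=cv2.INTER_CUBIC)
m=np.vstack([np.hstack([c(t,227,214),c(t,346,201)]),np.hstack([c(s,338,227,45,33),c(s,200,175,45,33)])])
cv2.imwrite('pics/m1.png',m)
from workcell import camera_model
for k in ['scene','top','wrist']:print(k,{a:np.round(b,3).tolist() for a,b in camera_model(k).items()})
E
```

```text
scene {'K': [[539.828, 0.0, 281.813], [0.0, 539.828, 207.996], [0.0, 0.0, 1.0]], 'k1': -0.183, 'R': [[-0.503, 0.864, 0.009], [0.711, 0.42, -0.564], [-0.492, -0.277, -0.825]], 't': [220.092, -382.568, 1936.398]}
top {'K': [[456.843, 0.0, 277.213], [0.0, 456.843, 205.771], [0.0, 0.0, 1.0]], 'k1': -0.062, 'R': [[-0.029, -0.999, 0.013], [-0.989, 0.027, -0.148], [0.147, -0.017, -0.989]], 't': [52.984, 545.245, 1748.728]}
wrist {'K': [[376.26, 0.0, 277.706], [0.0, 376.26, 205.919], [0.0, 0.0, 1.0]], 'k1': -0.013, 'mount': [[0.0, -0.956, -0.293, 82.725], [1.0, 0.0, -0.0, 0.344], [0.0, -0.293, 0.956, -159.12], [0.0, 0.0, 0.0, 1.0]]}
```

View pics/m1.png

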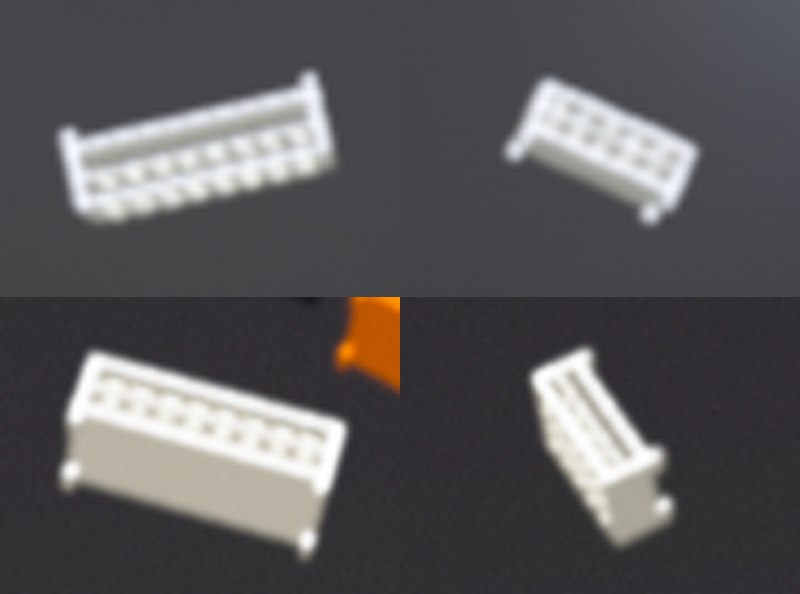

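Crop: long rack has its feet on the far (+x) side at crop (68,135) and (310,78), so its holes face the robot and I push it away. The short rack has its feet on the robot side at (515,150) and (650,215), so its holes face away and I push it towards the robot.

```bash
cat > h.py <<'E'
import numpy as np,cv2
from scipy.spatial.transform import Rotation as Ro
from workcell import env,grab_frame,camera_model,models
def ray(cam,u,v,z,st=None):
    m=camera_model(cam);K=np.array(m['K'])
    p=cv2.undistortPoints(np.array([[[u,v]]],float),K,np.array([m['k1'],0,0,0,0.]))[0,0]
    d=np.array([p[0],p[1],1])
    if cam=='wrist':
        M=np.array(m['mount']);Rt=Ro.from_euler('xyz',st['ee_rot'],degrees=True).as_matrix()
        c=Rt@M[:3,3]+st['ee_pos'];d=Rt@M[:3,:3]@d
    else:
        R=np.array(m['R']);c=-R.T@np.array(m['t']);d=R.T@d
    return c+d*(z-c[2])/d[2]
def need(pos,yaw):
    s=env.state();Rt=Ro.from_euler('xyz',s['ee_rot'],degrees=True)
    D=Ro.from_euler('xyz',[180,0,yaw],degrees=True)
    print('t',round(s['time_s'],2),'pos',np.round(s['ee_pos'],1),'rot',np.round(s['ee_rot'],1),'F',np.round(s['force'],1),'shift',np.round(Rt.inv().apply(np.array(pos)-s['ee_pos']),1),'turn',np.round((Rt.inv()*D).as_rotvec(degrees=True),1))
E
python3 - <<'E'
from h import *
def t(X,Y,u0,v0,z): return ray('top',u0-35+X/5.714,v0-26+Y/5.714,z)
def s(X,Y,u0,v0,z): return ray('scene',u0-45+X/4.444,v0-33+Y/4.5,z)
for n,l in [('L top feetL,R, plateL',[t(68,135,227,214,84),t(310,78,227,214,84),t(80,205,227,214,84)]),
 ('L scene holeL? corners',[s(92,355-297,338,227,84),s(345,425-297,338,227,84),s(75,408-297,338,227,84),s(325,480-297,338,227,84)]),
 ('S top far l,r ; near l,r',[t(148,82,346,201,74),t(295,150,346,201,74),t(128,130,346,201,74),t(275,200,346,201,74)]),
 ('S scene holeside far, near; feet',[s(137,378-297,200,175,74),s(202,485-297,200,175,74),s(187,355-297,200,175,74),s(255,457-297,200,175,74)])]:
    print(n);print(np.round(l).astype(int))
E
```

```text
L top feetL,R, plateL
[[525 318  84]
 [559 156  84]
 [478 311  84]]
L scene holeL? corners
[[512 150  84]
 [476 317  84]
 [554 160  84]
 [520 324  84]]
S top far l,r ; near l,r
[[ 600 -195   74]
 [ 550 -292   74]
 [ 567 -179   74]
 [ 517 -277   74]]
S scene holeside far, near; feet
[[ 552 -283   74]
 [ 605 -189   74]
 [ 517 -264   74]
 [ 567 -171   74]]
```

```bash
python3 - <<'E'
from h import *
need([440,220,190],192)
E
```

```text
t 0.9 pos [160.5 552.2 225. ] rot [180.    0.  163.8] F [0.1 0.6 0.2] shift [-361.1 -241.    35. ] turn [  0.    0.  -28.2]
```

```bash
python3 -m crank '-1 -51.5 -34.4 5 0 0 0;-1 -51.5 -34.4 5 0 0 0;-1 -51.5 -34.4 5 0 0 0;-1 -51.5 -34.4 5 0 0 0;-1 -51.5 -34.4 5 0 0 0;-1 -51.5 -34.4 5 0 0 0;-1 -51.5 -34.4 5 0 0 0;-1 0 0 0 0 0 -9.4;-1 0 0 0 0 0 -9.4;-1 0 0 0 0 0 -9.4'; python3 - <<'E'
from h import *
need([447,221,120],192)
E
```

```text
time_s: 2.15
ee_pos: [439.7, 220.0, 190.0]
ee_rot: [180.0, 0.0, -167.7]
force: [0.6, -0.7, -0.6]
gripper_width: 91.2
gripper_force: 0.0
t 2.15 pos [439.7 220.  190. ] rot [ 180.     0.  -167.7] F [ 0.6 -0.7 -0.6] shift [-7.4 -0.6 70. ] turn [0.  0.  0.3]
```

```bash
python3 - <<'E'
from h import *
s=env.state();im=grab_frame('wrist');cv2.imwrite('pics/w1.png',im)
P=[(478,314,84),(512,152,84),(522,321,84),(557,158,84)]
print([[round(v) for v in d['point']] for d in models.search_frame('rack_long','wrist')])
m=camera_model('wrist');M=np.array(m['mount']);Rt=Ro.from_euler('xyz',s['ee_rot'],degrees=True).as_matrix()
T=np.eye(4);T[:3,:3]=Rt;T[:3,3]=s['ee_pos'];W=np.linalg.inv(T@M)
for p in P:
    c=W[:3,:3]@np.array(p)+W[:3,3];print(p,np.round(np.array(m['K'])@(c/c[2]))[:2])
E
```

```text
[[348, 337, 72], [503, 231, 58], [329, 160, 64]]
(478, 314, 84) [385. 278.]
(512, 152, 84) [173. 276.]
(522, 321, 84) [377. 327.]
(557, 158, 84) [173. 326.]
```

View pics/w1.png

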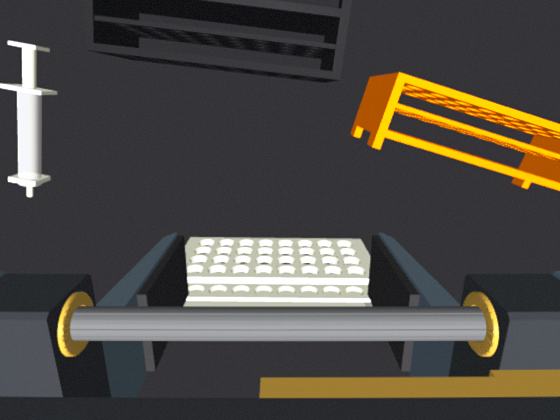

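The picture shows the white rack's hole face at rows 238–300, centred between the fingers and facing the robot. I descend and push.

```bash
python3 -m crank '-1 0 0 56 0 0 0;-1 0 0 55 0 0 0;-1 -15 0 0 0 0 0;-1 -12 0 0 0 0 0;-1 -8 0 0 0 0 0;-1 -6 0 0 0 0 0;-1 -6 0 0 0 0 0;-1 -6 0 0 0 0 0'; python3 - <<'E'
from h import *
cv2.imwrite('pics/t1.png',grab_frame('scene')[180:280,280:400].repeat(4,0).repeat(4,1))
E
```

```text
time_s: 3.25
ee_pos: [491.4, 231.4, 79.3]
ee_rot: [180.0, 0.0, -168.0]
force: [-1.1, -1.0, 3.0]
gripper_width: 91.5
gripper_force: 1.0
```

View pics/t1.png

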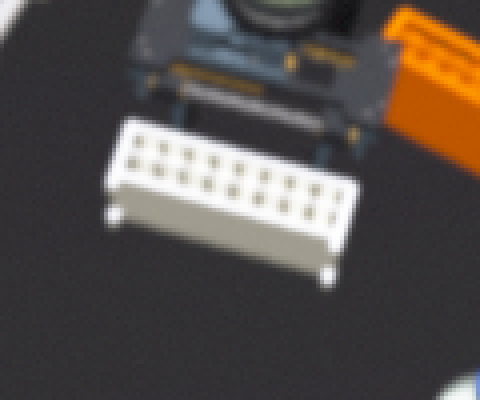

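It has started tipping: the face is tilted, with feet at crop (113,215) and (327,278). I push on.

```bash
python3 -m crank '-1 -6 0 0 0 0 0;-1 -6 0 0 0 0 0;-1 -6 0 0 0 0 0;-1 -6 0 0 0 0 0;-1 -6 0 0 0 0 0;-1 -6 0 0 0 0 0;-1 0 0 0 0 0 0;-1 0 0 0 0 0 0'; python3 - <<'E'
from h import *
cv2.imwrite('pics/t2.png',grab_frame('scene')[180:280,280:400].repeat(4,0).repeat(4,1))
E
```

```text
time_s: 4.3
ee_pos: [526.3, 238.8, 78.9]
ee_rot: [180.0, -0.0, -168.0]
force: [0.0, 0.6, -0.3]
gripper_width: 90.9
gripper_force: 0.0
```

View pics/t2.png

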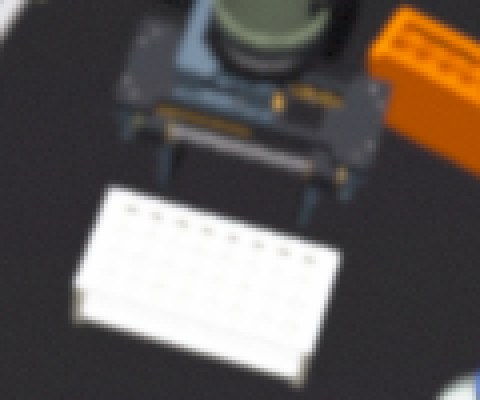

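The long rack is on its feet, holes up (top-face corners at crop (110,188), (340,255), (300,380), (75,290)). Next, the short rack.

```bash
python3 -m crank '-1 15 0 40 0 0 0' >/dev/null 2>&1 <<< '' & sleep 0; kill %1 2>/dev/null; python3 - <<'E'
from h import *
print(np.round(ray('scene',332,250.5,52)))
need([623,-265,190],152)
E
```

```text
[597. 257.  52.]
t 4.35 pos [526.2 238.8  78.9] rot [ 180.   -0. -168.] F [-0.5 -0.4  0.4] shift [  10.1 -512.9 -111.1] turn [-0. -0. 40.]
```

That first line in my last command was a stray row going down. It was killed before it ran: the clock and pose haven't changed. Now I raise and travel.

```bash
python3 -m crank '0.3 0 0 -56 0 0 0;0.3 0 0 -56 0 0 0;0.3 1.2 -57 0 0 0 0;0.3 1.2 -57 0 0 0 0;0.3 1.2 -57 0 0 0 0;0.3 1.2 -57 0 0 0 0;0.3 1.2 -57 0 0 0 0;0.3 1.2 -57 0 0 0 0;0.3 1.2 -57 0 0 0 0;0.3 1.2 -57 0 0 0 0'; python3 -m crank '0.3 0 -57 0 0 0 0;0.3 0 0 0 0 0 10;0.3 0 0 0 0 0 10;0.3 0 0 0 0 0 10;0.3 0 0 0 0 0 10;0.3 0 0 0 0 0 0';  python3 - <<'E'
from h import *
need([623,-265,190],152)
cv2.imwrite('pics/w2.png',grab_frame('wrist'))
E
```

```text
time_s: 5.6
ee_pos: [611.8, -210.9, 191.0]
ee_rot: [180.0, 0.0, -168.0]
force: [0.1, -0.0, 0.9]
gripper_width: 31.9
gripper_force: 0.0
time_s: 6.35
ee_pos: [623.5, -264.8, 190.9]
ee_rot: [180.0, -0.0, 152.1]
force: [0.6, -1.1, 1.1]
gripper_width: 31.9
gripper_force: 0.0
t 6.35 pos [ 623.5 -264.8  190.9] rot [180.   -0.  152.1] F [ 0.6 -1.1  1.1] shift [ 0.4 -0.4  0.9] turn [ 0.  -0.   0.1]
```

View pics/w2.png

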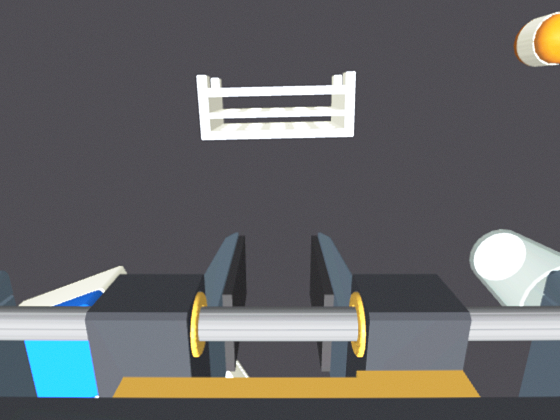

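The rack is at cols 200–355 with its hole-side top edge at row ~136. The beaker (500,255) and tip box (60,310) are clear of the fingers.

```bash
python3 - <<'E'
from h import *
s=env.state();a=ray('wrist',202,138,74,s);b=ray('wrist',353,134,74,s);print(np.round(a),np.round(b))
R=Ro.from_euler('xyz',s['ee_rot'],degrees=True).inv()
print([np.round(R.apply(p-s['ee_pos'])) for p in (a,b)])
E
```

```text
[ 554. -290.   74.] [ 602. -191.   74.]
[array([ 50., -55., 117.]), array([ 53.,  55., 117.])]
```

Face is 51 mm ahead and square, so the gap to the pads is about 35 mm.

```bash
python3 -m crank '0.3 0 0 60 0 0 0;0.3 0 0 59 0 0 0;0.3 15 0 0 0 0 0;0.3 12 0 0 0 0 0;0.3 8 0 0 0 0 0;0.3 6 0 0 0 0 0;0.3 6 0 0 0 0 0;0.3 6 0 0 0 0 0'; python3 -m crank '0.3 6 0 0 0 0 0;0.3 6 0 0 0 0 0;0.3 6 0 0 0 0 0;0.3 6 0 0 0 0 0;0.3 6 0 0 0 0 0;0.3 0 0 0 0 0 0;0.3 0 0 0 0 0 0'; python3 - <<'E'
from h import *
cv2.imwrite('pics/t3.png',grab_frame('scene')[110:260,140:390].repeat(3,0).repeat(3,1))
E
```

```text
time_s: 7.4
ee_pos: [576.9, -240.0, 72.4]
ee_rot: [180.0, 0.1, 152.0]
force: [-0.7, -0.8, 0.6]
gripper_width: 32.2
gripper_force: 0.5
time_s: 8.28
ee_pos: [550.7, -226.1, 72.0]
ee_rot: [180.0, 0.0, 152.0]
force: [0.5, -1.0, 0.2]
gripper_width: 31.9
gripper_force: 0.0
```

View pics/t3.png

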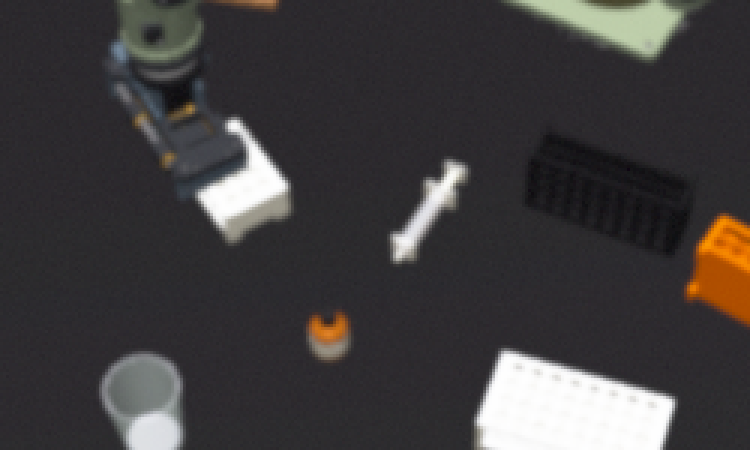

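The short rack appears down and flat (crop (245,195)). I lift clear and check both.

```bash
python3 -m crank '0.3 0 0 -55 0 0 0;0.3 0 0 -55 0 0 0;0.3 -60 0 -20 0 0 0;0.3 -60 0 0 0 0 0;0.3 0 0 0 0 0 0;0.3 0 0 0 0 0 0'; python3 - <<'E'
from h import *
cv2.imwrite('pics/t4.png',grab_frame('scene')[110:290,140:390].repeat(3,0).repeat(3,1))
for n in ['rack_long','rack_short','vial','syringe']: print(n,[np.round(d['point']) for d in models.search_frame(n,'scene')])
E
```

```text
time_s: 9.07
ee_pos: [655.1, -281.7, 200.6]
ee_rot: [-180.0, -0.1, 152.0]
force: [-1.3, 0.1, -0.3]
gripper_width: 31.8
gripper_force: 0.0
rack_long [array([394., 627.,  61.]), array([600., 254.,  47.]), array([347., 156.,  63.]), array([ 674., -489.,   81.]), array([374., 368.,  64.])]
rack_short [array([ 510., -197.,   41.])]
vial [array([624.,  -4.,  40.])]
syringe [array([430.,  -4.,  21.])]
```

View pics/t4.png

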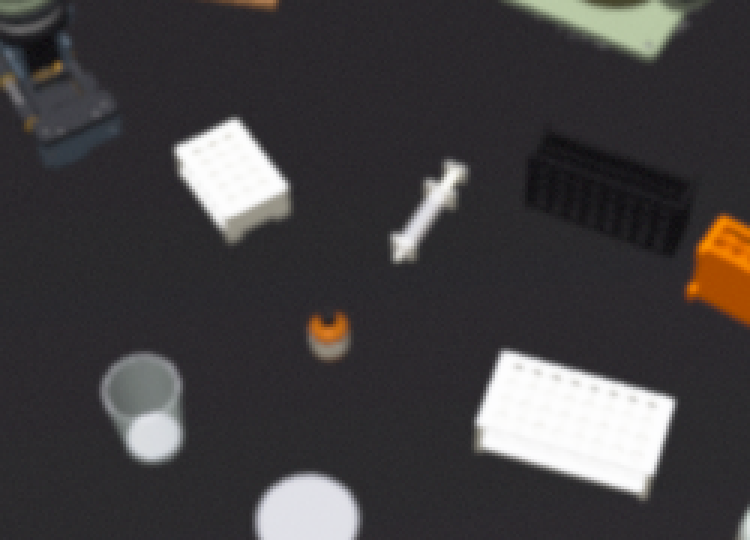

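Both racks are on their feet with holes up (crop (232,175) and (575,420)), and moved about 6 and 8.5 cm. The bystanders haven't moved and the arm is clear.

```bash
python3 -c "
from workcell import env
print(env.job_done())"
```

```text
the job is handed in; nothing more can be done
None
```

I tipped both white racks onto their feet with holes up, about 6 cm (short) and 8.5 cm (long) from where they stood, and handed the job in at about 9 s; the final pictures showed nothing else disturbed, but no verdict came back.

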